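# Bump-test a gas detector by pressing in order

## Task

Bump-test the gas detector lying in its dock: push the round valve cap all the way in, then push the bar-shaped valve cap all the way in, and only then press down the grey test key on the detector and let it spring back. Press each one gently with the fingertips; leave the square valve out, do not grasp, lift or shift the detector, and leave the other things on the bench alone.

Things in the scene. Friction and masses are not known exactly. Their poses are not given: they have to be found in the camera images.
- station: Fixed aluminium plate 100 (x) x 290 (y) x 12 mm carrying three valves in a row along its y, 90 mm apart, in any order. Each valve is a fixed blue block 70 x 70 mm, its top 70 mm above the bench, with one black push cap on top and two hose unions that stick 14 mm out of its -x face. Origin: centre of the plate's underside, on the bench.
- round_valve_top (a point): Centre of the top of the ROUND push cap: a black disc 44 mm across, 10 mm thick, rubber-cushioned, on a 16 mm steel stem. Its top stands 94 mm above the bench when out, 86 mm when fully in. z is up, y runs along the row. The point moves with the cap.
- round_valve (a joint): Travel of the round cap, m: 0 out (start), 0.008 fully in; it moves straight down, resists with about 4 N of friction and stays where it is left. No return spring. The cushion under the cap gives 1 mm per 5 N, up to 4 mm, and springs back.
- square_valve_top (a point): Centre of the top of the SQUARE push cap, black, 36 x 36 mm, otherwise as the round one. This valve is not part of the job.
- square_valve (a joint): Travel of the square cap, m: 0 out (start), 0.008 fully in.
- bar_valve_top (a point): Centre of the top of the BAR-shaped push cap, black, 18 mm (its x) by 60 mm (its y, along the row), otherwise as the round one.
- bar_valve (a joint): Travel of the bar cap, m: 0 out (start), 0.008 fully in; behaves as the round cap.
- test_key_top (a point): Centre of the top of the test key, a grey rounded key 20 mm (x) by 30 mm (y) that stands 8 mm proud of the detector's face, between its small screen (towards the detector's -x) and its four round sensor ports (towards +x). Its top is 47 mm above the bench when out. z is up. The point moves with the key.
- test_key (a joint): Travel of the test key, m: 0 out (start), 0.007 at the bottom (still 1 mm proud of the face); a spring takes about 1 N to start, 5.5 N at half travel and 10 N to bottom, and brings it back up when let go.
- detector: Portable gas detector, black, 112 (x) x 62 (y) x 34 mm (z), about 0.3 kg, loose, lying face up in the dock. Origin: centre of its underside.
- dock: Fixed grey tray, 136 (x) x 84 (y) x 22 mm high, walls and floor 5 mm, that the detector lies in with some 5 mm of play on each side. Origin: centre of its underside, on the bench.
- gas_bottle: Bystander: small loose aluminium gas bottle, 66 mm across, 140 mm tall. Origin: centre of its underside.
- parts_box: Bystander: loose shut grey and white parts box, 79 (x) x 119 (y) x 44 mm. Origin: centre of its underside.
- screwdriver: Bystander: loose screwdriver with a yellow handle, about 0.2 m long, lying along y on the far side of the work, tip to +y. Origin: under its middle.
Not all that is in view belongs to the job. There is more than one size of the detector; the one meant has the size given above.

How it is judged:
On the way, in this order (a step that is already met when the one before it is completed fails the run):
1. the round cap is pushed in (6 mm or more of its 8 mm) (value of joint round_valve above 0.006 m), for 0.1 s.
2. then the bar cap is pushed in (6 mm or more) (value of joint bar_valve above 0.006 m), for 0.1 s.
3. then the test key is pressed down (2.5 mm or more of its 7 mm) (value of joint test_key above 0.0025 m and contact force between the fingers and detector above 0.5 N), for 0.05 s.
At the end, for the whole second after the job is handed in: Round and bar caps at least 6 mm in, square cap no more than 2.5 mm in, test key sprung back (under 1 mm), detector at rest, flat in its dock and within 12 mm of where it was (value of joint each of round_valve, bar_valve above 0.006 m and value of joint square_valve below 0.0025 m and value of joint test_key below 0.001 m and distance of detector from where it was at the start of the episode below 0.012 m and linear speed of detector below 0.02 m/s and angle between detector's own z axis and vertical below 0.1 rad and z of detector in the frame of dock below 0.009 m); the robot touches nothing.
It fails at once if the square valve is pushed in (more than 2.5 mm) (value of joint square_valve above 0.0025 m).
It fails at once if out of order: the bar cap is pushed (more than 3 mm) before the round cap is in, or the test key (more than 2 mm) before both are ((value of joint bar_valve above 0.003 m and value of joint round_valve below 0.006 m) or (value of joint test_key above 0.002 m and value of joint any of bar_valve, round_valve below 0.006 m)).
It fails at once if a valve cap or the detector is pressed with more than 30 N (contact force between any of the fingers, the arm and round_valve above 30 N or contact force between any of the fingers, the arm and square_valve above 30 N or contact force between any of the fingers, the arm and bar_valve above 30 N or contact force between any of the fingers, the arm and detector above 30 N).
It fails at once if the detector is lifted (6 mm), tipped or shifted (12 mm) (z of detector in the frame of dock above 0.011 m or angle between detector's own z axis and vertical above 0.15 rad or distance of detector from where it was at the start of the episode above 0.012 m).
It fails at once if the gas bottle, parts box or screwdriver is moved more than 20 mm (distance of any of gas_bottle, parts_box, screwdriver from where it was at the start of the episode above 0.02 m).
It also fails if it takes over 48 s, if anything falls off the work surface, if the arm or the gripper's body presses on something with over 40 N, if the wrist force passes 120 N, or if a joint passes its speed limit or range.

## Robot

A 7-joint arm with a two-finger parallel gripper is mounted at the origin on the work surface. World frame = base frame: x ahead of the robot, y to its left, z up, the work surface at z = 0. Lengths are in m, angles in rad, forces in N, time in s.
With the tool pointing down it reaches from about 0.4 to 0.85 m from the base axis. Payload 6.9 kg.
Tool frame: the origin (TCP) lies midway between the tips of the shut fingers; the grasp point (between the pads) lies behind it (ctrl.pinch_z is the z of the grasp point in the tool frame, in m); z points along the fingers, y is the direction in which the jaws open and shut (so a half turn about z gives the same grasp; the last joint's range is limited). The gripper opens to 85 mm and grips with 20 to 120 N. Pads are 22 mm wide; open, the fingers measure 114 mm over their backs; the gripper's body (76 mm by 85 mm) begins 54 mm behind the grasp point. The pads swing forward as they close: fully open they stand 13 mm farther back than shut.
Start: joints at [-1.218, 0.507, -0.238, 1.5, 0.126, 1.149, -0.155], TCP at [0.153, 0.606, 0.231] pointing down, gripper open.
Joint ranges: [-3.08, 3.08], [-0.24, 2.05], [-1.43, 1.35], [0, 2.5], [-1.52, 4.66], [0.17, 1.96], [-2.89, 2.89]. Speed limits (rad/s): [2.39, 2.39, 3.14, 3.14, 3.14, 3.14, 3.14].

## Interface

Orientations are given as a unit quaternion [w, x, y, z].
In Python, from station import ctrl, get_state, vision, ticket, models gives the robot as it stands. Calls block until the motion is done:
- ctrl.movep(position, orientation): joint-space move of the TCP to a pose.
- ctrl.movel(position, frame=None, max_speed=0.15): straight line of the TCP; frame=None keeps the orientation; max_speed is the mean speed in m/s.
- ctrl.set_joints(angles): joint-space move.
- ctrl.ungrasp() and ctrl.close_gripper(force=None): open the fingers fully, or close them until they stop; force is the grip in N (None keeps the last).
- ctrl.pause(seconds).
- ctrl.ik(position, orientation): joint angles nearest the present ones, or None.
- get_state(): the state.
- vision.grab_frame(name): name is "scene" or "top"; returns (picture, depth): 420x560x3 uint8, blue, green, red; 420x560 float32, m along the optical axis (not along the pixel's ray), 0 where there is no reading.
- vision.camera_info(name): a dict with "mtx" (3x3 intrinsics, pixels), "dist_coeffs" ([k1, k2, p1, p2, k3] as OpenCV has them; the pictures are not rectified), "R" (3x3) and "t" (3): a world point X has camera coordinates R X + t. Camera axes: x right, y down, z forward; pixel columns grow to the right and rows downward; lengths in m; the calibration is good to about 2 mm. A picture is of the moment at which its call begins. camera_info takes no time and is no camera call.
A pose or a line that the arm cannot do raises ctrl.Unreachable and nothing moves.
- ticket.close_job(): hands the job in, once; it reports no verdict.
Trained networks look in the newest picture that a camera, given by its name, has taken for a name from the list of things; names that differ only in an ending like _2 or _b are one class to them, and where a whole thing is asked for, a point or a joint stands for the part that bears it (a point fixed in the world has none). Each returns a list of dicts, best first, with "p" (0 to 1); they miss things now and then, are a little off and sometimes report something else, mostly with a low value. They report only what shows in the picture. A call takes as long as a camera call. They do not tell look-alikes from the thing itself.
- models.recognise(camera, target): "point" ([column, row] in pixels, amid what is visible of it).
- models.masks_of(camera, target): "mask" (420x560 bool, what is visible of it) and "point" ([column, row] in pixels, amid what is visible of it).
The state is a dict: "time": time; "qpos": joint angles; "qd": joint speeds; "tau": joint torques, N m; "tcp_pos": TCP position; "eef_rot": TCP orientation; "contact_force": force on the tool from outside, world axes, zero at the start; "wrist_torque": the same for the moment, N m; "width": finger opening in m.
Only numpy, scipy, OpenCV 4.12 (cv2) and the standard library are available. Lean on these libraries where they do the work, as an engineer would, in place of code of your own. Each camera call takes 0.05 s, during which the arm holds its last target. There are 200 camera calls.

## Working session

There is one attempt and no reset: what is moved stays moved. The work goes in short steps, each a Python script; the robot and the scene stay as the last script left them, time stands still between calls to the robot, and variables do not carry over. Pictures are saved under pics/ and viewed, about 8 in all and at most 12, crops included, and the job is handed in when it is done.

```bash
mkdir -p pics; ls; cat > h.py <<'E'
import numpy as np, cv2
from station import ctrl, get_state, vision, ticket, models
def grab(n):
    im,d=vision.grab_frame(n); return np.array(im),np.array(d)
def world(n,pts,z):
    """pixels + depth (z along axis) -> world"""
    c=vision.camera_info(n); R=np.array(c["R"]);t=np.array(c["t"])
    u=cv2.undistortPoints(np.array(pts,float).reshape(-1,1,2),np.array(c["mtx"],float),np.array(c["dist_coeffs"],float)).reshape(-1,2)
    X=np.c_[u,np.ones(len(u))]*np.array(z,float).reshape(-1,1)
    return (X-t)@R
def onplane(n,pts,h):
    c=vision.camera_info(n); R=np.array(c["R"]);t=np.array(c["t"])
    o=-R.T@t; a=world(n,pts,np.ones(len(pts)))-o
    return o+a*((h-o[2])/a[:,2])[:,None]
E
python3 - <<'E'
from h import *
for n in("scene","top"):
    im,d=grab(n); cv2.imwrite(f"pics/{n}0.png",im); np.save(f"{n}0.npy",d)
    c=vision.camera_info(n); print(n,-np.array(c["R"]).T@np.array(c["t"]))
    for t in("round_valve_top","square_valve_top","bar_valve_top","test_key_top","detector","dock","gas_bottle","parts_box"):
        r=models.masks_of(n,t)
        for q in r[:4]:
            m=np.array(q["mask"]).astype(bool)&(d>0); ys,xs=np.nonzero(m)
            if len(xs)==0: continue
            w=world(n,np.c_[xs,ys],d[ys,xs])
            print(t,round(q["p"],2),np.round(q["point"]),len(xs),np.round(np.median(w,0),3),np.round(np.percentile(w,2,0),3),np.round(np.percentile(w,98,0),3))
print(get_state())
E
```

```text
pics
scene [ 1.4762632  -0.68765472  0.91622735]
round_valve_top 0.58 [212. 250.] 188 [ 0.562 -0.263  0.094] [ 0.539 -0.282  0.088] [ 0.58  -0.242  0.098]
square_valve_top 0.69 [238. 234.] 183 [ 0.542 -0.175  0.093] [ 0.414 -0.194  0.001] [ 0.559 -0.118  0.098]
bar_valve_top 0.57 [260. 219.] 158 [ 0.521 -0.089  0.093] [ 0.429 -0.115  0.011] [ 0.534 -0.044  0.098]
test_key_top 0.57 [333. 212.] 73 [0.56  0.132 0.046] [0.54  0.117 0.038] [0.568 0.157 0.051]
test_key_top 0.43 [264. 222.] 156 [ 0.523 -0.088  0.093] [ 0.485 -0.115  0.07 ] [ 0.534 -0.056  0.098]
detector 0.79 [336. 218.] 757 [0.577 0.121 0.039] [0.514 0.101 0.017] [0.621 0.16  0.048]
detector 0.67 [288. 183.] 1295 [0.372 0.115 0.044] [0.305 0.053 0.002] [0.396 0.198 0.058]
dock 0.91 [332. 233.] 452 [0.603 0.095 0.015] [0.496 0.089 0.   ] [0.632 0.172 0.025]
gas_bottle 0.8 [145. 225.] 1063 [ 0.33  -0.336  0.074] [ 0.301 -0.361  0.003] [ 0.342 -0.302  0.14 ]
parts_box 0.7 [388. 250.] 1466 [0.757 0.151 0.043] [0.702 0.103 0.004] [0.789 0.217 0.048]
top [ 0.29350404 -0.02806005  1.10816422]
round_valve_top 0.85 [386. 186.] 308 
[... 1287 characters left out ...]
 0.16  0.047]
{'time': 0.9, 'qpos': array([-1.21848847,  0.50746855, -0.23757004,  1.50019583,  0.12568922,
        1.14890496, -0.15478173]), 'qd': array([ 0.00060656,  0.00068764,  0.00032601, -0.00136549,  0.0010742 ,
       -0.00029678, -0.00031477]), 'tau': array([ 1.42464609e-05, -6.20352530e+01, -2.18504168e+00, -2.49956578e+01,
        1.37828322e-02,  2.29908575e-03, -1.63331543e-05]), 'tcp_pos': array([0.15272854, 0.60604114, 0.23129492]), 'eef_rot': array([-7.70528186e-07,  1.23109089e-01,  9.92393144e-01, -8.77656977e-07]), 'contact_force': array([-0.57049956,  0.33240292,  1.00261165]), 'wrist_torque': array([-0.00931287,  0.02093495, -0.02794477]), 'width': 0.08545805435929235}
```

```bash
python3 - <<'E'
import cv2
a=cv2.imread("pics/top0.png"); cv2.imwrite("pics/top0c.png",cv2.resize(a[60:340,80:480],None,fx=2,fy=2,interpolation=cv2.INTER_CUBIC))
E
```

```text
(no output)
```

View pics/top0c.png

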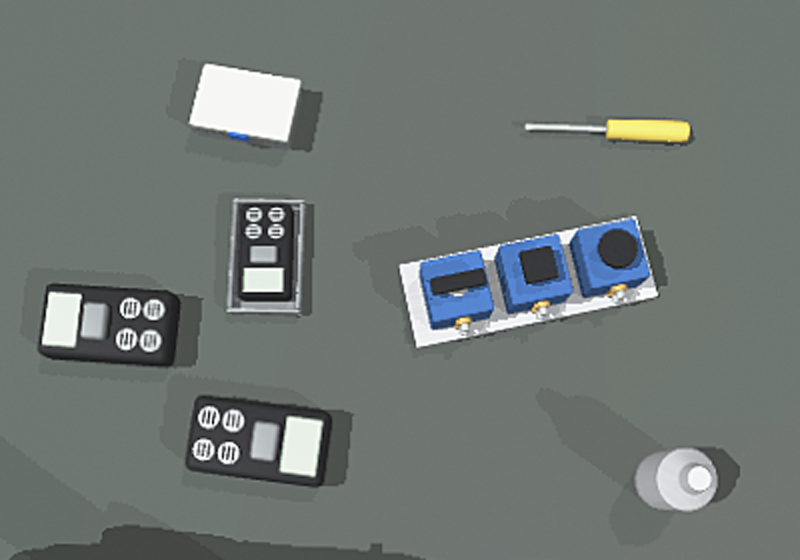

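View pics/scene0.png

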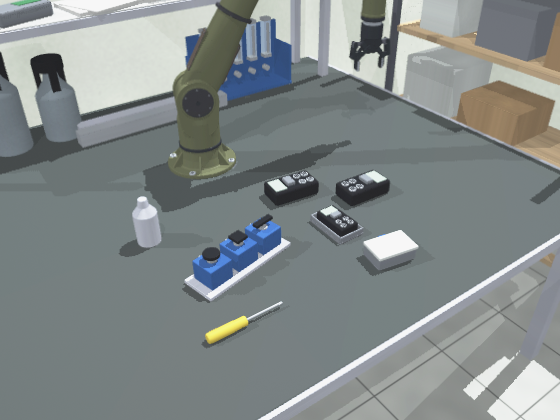

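Both pictures agree. Key candidates in the top image:
- (210,187): small detector in the grey dock. I choose this one, since it is the right size and docked.
- (127,220) and (212,280): larger look-alikes on the bench.

The caps are round (390,184), square (350,192) and bar (308,200). Next I check one close crop and move above the round cap.

```bash
cat >> h.py <<'E'
def q(yaw):  # tool down; tool y = (-sin yaw, cos yaw)
    a=np.pi/2+yaw/2; return [0,np.cos(a),np.sin(a),0]
def fz(): 
    ctrl.pause(0.08); return np.mean([np.array(get_state()["contact_force"])[2] for _ in range(3)])
def press(xy,z0,zmin,fmax,step=0.001):
    """step down from z0 until force fmax or zmin; returns log"""
    ctrl.movel([*xy,z0],max_speed=0.08); ctrl.pause(0.2); b=fz(); z=z0; log=[]
    while z>zmin:
        z-=step; ctrl.movel([*xy,z],max_speed=0.03); f=abs(fz()-b)
        log.append((round(float(get_state()["tcp_pos"][2]),4),round(float(f),1)))
        if f>fmax: break
    return log
E
python3 - <<'E'
from h import *
a=cv2.imread("pics/top0.png"); cv2.imwrite("pics/key.png",cv2.resize(a[145:225,180:240],None,fx=7,fy=7,interpolation=cv2.INTER_CUBIC))
Y=np.arctan2(0.041,0.176)
for xy,y,h in(((.560,-.262),Y,.1),((.518,-.086),Y,.1),((.556,.131),0,.04)):
    for z in(h,.22): print(xy,z,ctrl.ik([*xy,z],q(y)))
ctrl.close_gripper()
ctrl.movep([.45,.3,.3],q(0))
ctrl.movep([.560,-.262,.2],q(Y))
s=get_state(); print(s["time"],s["tcp_pos"],s["contact_force"],s["width"])
im,d=grab("scene"); im2,_=grab("top")
cv2.imwrite("pics/rv.png",np.hstack([cv2.resize(im[130:330,150:350],(400,400)),cv2.resize(im2[100:300,280:480],(400,400))]))
E
```

```text
(0.56, -0.262) 0.1 [ 0.29063963  0.62492558  0.17589665  1.69012429 -0.13808747  0.83866007
  2.32609691]
(0.56, -0.262) 0.22 [ 0.09025963  0.54598364  0.51614136  1.54314821 -0.28746834  1.12872015
  2.46728474]
(0.518, -0.086) 0.1 [ 0.12592076  0.50116284 -0.01173323  1.93768048  0.00872141  0.70279709
  1.90864449]
(0.518, -0.086) 0.22 [-0.0301989   0.36551122  0.20922676  1.78350333 -0.08824632  1.00164955
  2.01288276]
(0.556, 0.131) 0.04 [-0.17569272  0.6421182  -0.15397579  1.86845996  0.15391574  0.64240769
  1.14786277]
(0.556, 0.131) 0.22 [-0.23357279  0.42763653 -0.06094929  1.66508872  0.02913053  1.04975158
  1.26724714]
5.35 [ 0.56072715 -0.2605288   0.20018242] [-0.05612381  0.25546826 -0.22056297] 0.00019869282597154557
```

View pics/key.png

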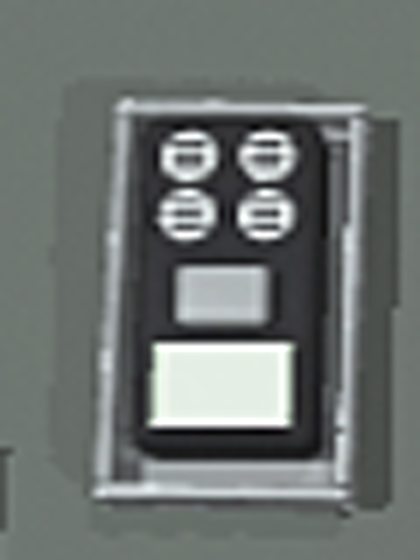

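View pics/rv.png

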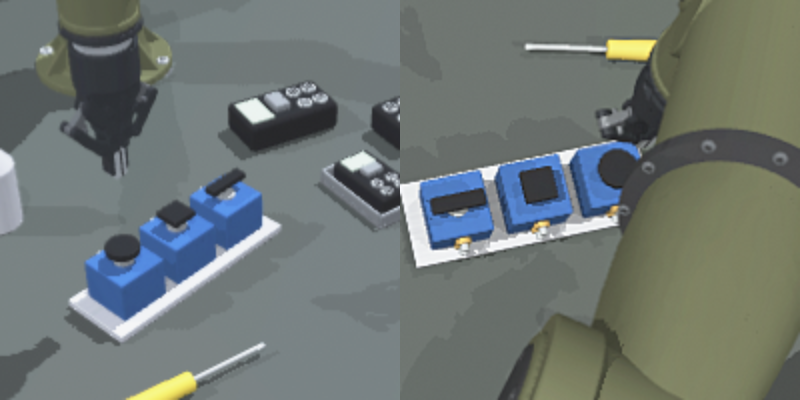

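The key crop shows the grey key at (222,295), full-image (211.7,187.1), between screen and ports as described. The gripper hangs shut above the round cap, so I press it.

```bash
python3 - <<'E'
from h import *
print(onplane("top",[[211.7,187.1]],.047), onplane("top",[[390,184],[308.5,200.5]],.094))
print(press((.560,-.262),.099,.081,11))
ctrl.movel([.560,-.262,.16],max_speed=.15)
s=get_state(); print(s["time"],s["tcp_pos"])
im,d=grab("scene"); cv2.imwrite("pics/r1.png",cv2.resize(im[190:300,170:300],None,fx=4,fy=4,interpolation=cv2.INTER_CUBIC))
for t in("round_valve_top","square_valve_top","bar_valve_top"):
    for r in models.masks_of("scene",t)[:1]:
        m=np.array(r["mask"])&(d>0); ys,xs=np.nonzero(m); w=world("scene",np.c_[xs,ys],d[ys,xs]); print(t,r["point"],np.round(np.median(w,0),4))
E
```

```text
[[0.55470257 0.13094519 0.047     ]] [[ 0.55659802 -0.2641291   0.094     ]
 [ 0.51676463 -0.08585542  0.094     ]]
[(0.098, 0.2), (0.097, 1.1), (0.096, 0.2), (0.095, 0.0), (0.0941, 0.1), (0.0932, 3.2), (0.0921, 3.7), (0.091, 2.6), (0.09, 2.8), (0.089, 2.4), (0.088, 2.9), (0.087, 2.8), (0.086, 2.5), (0.0852, 4.8), (0.0845, 7.9), (0.0839, 10.4), (0.0832, 13.8)]
13.4833 [ 0.55906895 -0.26156288  0.15867263]
round_valve_top [210.3, 249.5] [ 0.5627 -0.2623  0.0858]
square_valve_top [236.0, 236.0] [ 0.5417 -0.1755  0.0937]
bar_valve_top [263.3, 223.7] [ 0.5222 -0.0856  0.0937]
```

View pics/r1.png

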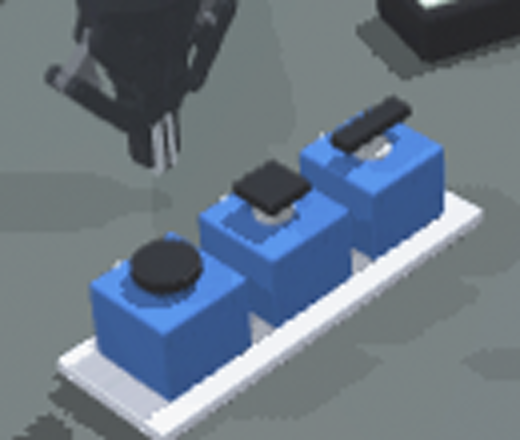

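The round cap is in: its top is now at 0.086, and it rests lower on its block at (165,265) in the crop. The other two are still out at 0.094. Bar cap next.

```bash
python3 - <<'E'
from h import *
Y=np.arctan2(0.041,0.176); B=(.518,-.086)
ctrl.movep([*B,.16],q(Y))
print(press(B,.098,.081,11))
ctrl.movel([*B,.16],max_speed=.15)
ctrl.movep([.555,.131,.15],q(0))
s=get_state(); print(s["time"],s["tcp_pos"])
im,d=grab("scene"); cv2.imwrite("pics/b1.png",cv2.resize(im[170:290,190:370],None,fx=4,fy=4,interpolation=cv2.INTER_CUBIC))
for t in("round_valve_top","square_valve_top","bar_valve_top","test_key_top"):
    for r in models.masks_of("scene",t)[:1]:
        m=np.array(r["mask"])&(d>0); ys,xs=np.nonzero(m); w=world("scene",np.c_[xs,ys],d[ys,xs]); print(t,r["point"],np.round(np.median(w,0),4))
E
```

```text
[(0.097, 0.1), (0.0959, 1.5), (0.095, 0.2), (0.094, 0.5), (0.0931, 2.8), (0.092, 2.3), (0.091, 3.0), (0.09, 1.5), (0.089, 2.2), (0.088, 2.6), (0.087, 2.1), (0.086, 2.9), (0.0851, 4.4), (0.0844, 8.1), (0.0837, 11.6)]
22.1917 [0.55473319 0.12909628 0.14928706]
round_valve_top [211.6, 252.0] [ 0.5626 -0.2626  0.0859]
square_valve_top [239.5, 235.7] [ 0.5416 -0.1748  0.094 ]
bar_valve_top [261.4, 221.9] [ 0.5209 -0.0875  0.0855]
test_key_top [287.9, 181.7] [0.3535 0.1162 0.0567]
```

View pics/b1.png

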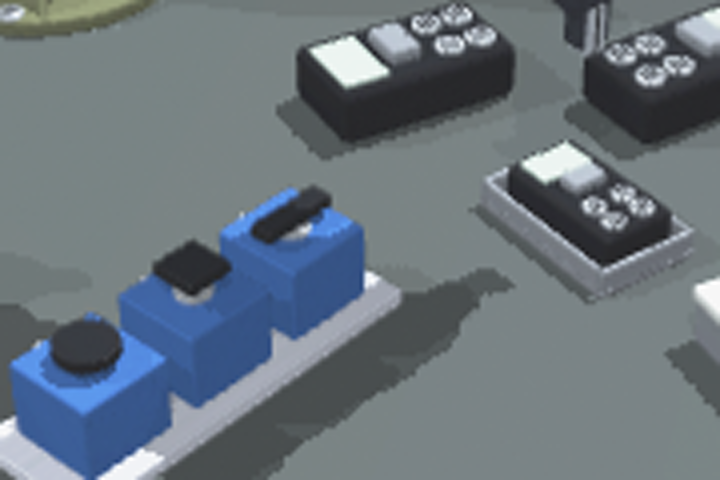

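The bar cap is in (0.0855), the square one is still out (0.094), and the key at crop (583,177) is undisturbed. I press the key now.

```bash
python3 - <<'E'
from h import *
k=onplane("scene",[[335.75,214.25]],.047)[0]; print(k)
K=(.556,.131)
if abs(k[0]-K[0])<.008 and abs(k[1]-K[1])<.008:
    print(press(K,.053,.0412,7.5)); ctrl.pause(.15)
    ctrl.movel([*K,.16],max_speed=.12); ctrl.movep([.45,.3,.3],q(0)); ctrl.pause(.5)
s=get_state(); print(s["time"],s["tcp_pos"])
im,d=grab("top"); cv2.imwrite("pics/e1.png",cv2.resize(im[100:300,150:450],None,fx=2.5,fy=2.5))
w=world("top",np.argwhere(np.ones((5,7)))[:,::-1]+[209,185],d[185:190,209:216].ravel()); print("key z",np.median(w[:,2]))
for t in("round_valve_top","square_valve_top","bar_valve_top","detector"):
    for r in models.masks_of("top",t)[:3]:
        m=np.array(r["mask"])&(d>0); ys,xs=np.nonzero(m); w=world("top",np.c_[xs,ys],d[ys,xs]); print(t,round(r["p"],2),r["point"],np.round(np.median(w,0),4))
E
```

```text
[0.56232107 0.13031432 0.047     ]
[(0.052, 0.2), (0.0509, 0.5), (0.05, 0.2), (0.049, 0.6), (0.048, 0.5), (0.0471, 1.5), (0.0461, 2.5), (0.0451, 3.8), (0.0441, 4.7), (0.0432, 6.8), (0.0423, 7.3), (0.0414, 9.0)]
30.8417 [0.45014776 0.2997555  0.29983974]
key z 0.04508947892111141
round_valve_top 0.57 [385.9, 186.4] [ 0.5575 -0.2611  0.0845]
round_valve_top 0.57 [345.4, 190.9] [ 0.5374 -0.1739  0.0926]
square_valve_top 0.76 [346.2, 191.0] [ 0.5377 -0.172   0.0924]
bar_valve_top 0.78 [313.2, 199.8] [ 0.5177 -0.0875  0.0845]
detector 0.89 [136.6, 221.0] [0.4696 0.3007 0.0455]
detector 0.8 [210.0, 185.9] [0.5581 0.1301 0.0378]
detector 0.67 [207.6, 281.2] [0.3449 0.1272 0.0456]
```

View pics/e1.png

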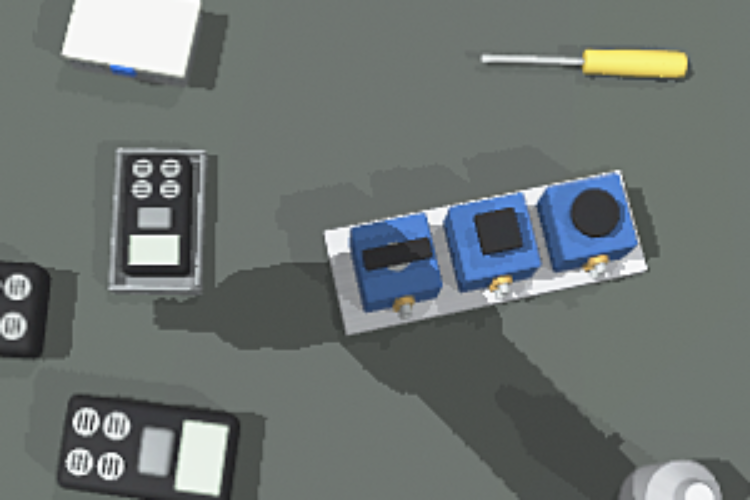

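The key force followed its spring to about 5.6 mm of travel. The key is back at its starting height, and nothing else in view has moved. Handing in.

```bash
python3 -c "
from station import ticket; print(ticket.close_job())"
```

```text
the job is handed in; nothing more can be done
None
```

The job is handed in at about 31 s on the robot clock; no verdict is reported. I pressed the round cap, then the bar cap, then the docked detector's test key, each with shut fingertips, and moved the arm clear.

| Part | Peak force read | Last check |
|---|---|---|
| Round cap | about 14 N | Top dropped about 8 mm, fully in |
| Bar cap | about 12 N | Top dropped about 8 mm, fully in |
| Square cap | not pressed | Unchanged, still out |
| Test key | about 9 N, at about 5.6 mm of travel | Back at its starting height |

- **Surroundings:** the detector lies flat, within about 1 mm of its first measured position. The parts box, screwdriver and the visible part of the gas bottle look unmoved in the last picture.
- **Disagreements:** the scene camera put the key about 7 mm further in x than the top camera. I used the top-camera value, and the force matched the key's spring. The top camera also reads 1–2 mm low in height, so I judged heights by change.
- **Misreports:** the networks sometimes named the wrong thing, such as the key of a larger look-alike detector or the square cap as round. I ruled these out from the pictures.

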